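Seat the handpiece in the run-out stand and hold it for the gauge

ROBOT

A 6-joint arm with a two-finger parallel gripper is mounted at the origin on the work surface. World frame = base frame: x ahead of the robot, y to its left, z up, the work surface at z = 0. Lengths are in m, angles in rad, forces in N, time in s.
With the tool pointing down it reaches from about 0.375 to 0.9 m from the base axis. Payload 3.1 kg.
Tool frame: the origin (TCP) lies midway between the tips of the shut fingers; the grasp point (between the pads) lies manip.grip_depth behind it (manip.grip_depth is the distance from the TCP to the grasp point, in m); z points along the fingers, y is the direction in which the jaws open and shut (so a half turn about z gives the same grasp; the last joint's range is limited). The gripper opens to 85 mm and grips with 20 to 120 N. Pads are 22 mm wide; open, the fingers measure 114 mm over their backs; the gripper's body (76 mm by 85 mm) begins 54 mm behind the grasp point. The pads swing forward as they close: fully open they stand 13 mm farther back than shut.
Start: joints at [-1.306, 0.527, 1.433, -0, 1.181, -0.178], TCP at [0.268, -0.564, 0.231] pointing down, gripper open.
Joint ranges: [-3.08, 3.08], [-0.75, 2.2], [0.22, 2.44], [-1.43, 4.57], [0, 2.65], [-2.85, 2.85]. Speed limits (rad/s): [2.79, 2.79, 3.14, 3.14, 3.14, 3.14].

INTERFACE

Orientations are given as a unit quaternion [x, y, z, w].
In Python, from station import manip, vision gives the robot as it stands.
- The arm moves only by the shell command python3 -m crank 'ROWS' [FORCE]. ROWS is JSON, a list of rows, each an object with "grip": the closure, from 0 (fully open) to 1 (shut); "offset": the shift along the tool's x, y, z in mm, a list of three; "angular": the turn, a rotation vector about the tool's x, y, z in degrees, a list of three. A call has 1 to 10 rows; each row is the pose to reach, as a shift and turn from the pose commanded when the call began, along the tool's axes at that moment; what a row does not reach only later rows make up. A row lasts 1/10 s, in which the tool goes at most 50 mm and 8.59 degrees, less where a joint would pass 70% of its speed; a pose out of reach is approached as far as the arm can. A call with a gripper value outside its range is refused whole. The fingers move at their own pace and stop on an object; FORCE is the grip in N (left out, the last holds). Time passes only in rows, so rows that repeat a pose let the fingers close. It gives the time, the measured TCP pose, the force and the opening at its end, in the units of the state.
- manip.sense(): the state, without advancing time (a new reading comes with each control period).
- vision.snapshot(name): name is "scene" or "top" or "wrist"; returns a dict with "pixels" (384x512x3 uint8, red, green, blue), "intrinsics" (3x3 intrinsics, pixels), "R" (3x3) and "t" (3): a world point X has camera coordinates R X + t. Camera axes: x right, y down, z forward; pixel columns grow to the right and rows downward; lengths in m; the calibration is good to about 2 mm. A picture is of the moment at which its call begins. There is no depth.
- manip.sign_off(): hands the job in, once; it reports no verdict.
The state is a dict: "t": time; "q": joint angles; "qd": joint speeds; "tau": joint torques, N m; "tcp_pos": TCP position; "tool_rot": TCP orientation; "force": force on the tool from outside, world axes, zero at the start; "ft_torque": the same for the moment, N m; "finger_gap": opening from 0.0 (shut) to 1.0 (fully open).
Only numpy, scipy, OpenCV 4.12 (cv2) and the standard library are available. Lean on these libraries where they do the work, as an engineer would, in place of code of your own. Each camera call takes 0.05 s, during which the arm holds its last target.

TASK

First lay the yellow brush, which someone parked in the V of the run-out stand, flat in its own place in the instrument tray (the one with the yellow pads), bristles the same way as the working ends of the other tools, and let go of it. Then take the blue handpiece off its rest and lay it in the V with its test pin resting across the red ball of the gauge's feeler. Finish while holding it there, firmly pressed down onto both sides of the V with finger pressure, not slammed or forced, so that I can turn its chuck and read the run-out; leave everything else where it is.

Things in the scene. Friction and masses are not known exactly. Their poses are not given: they have to be found in the camera images.
- vstand: run-out stand, fixed: black base plate 14 mm thick, 220 x 110 mm, with two steel V supports in line. Origin on the bench midway between them, x along the V towards the gauge, z up. Supports at x 28 to 48 and -48 to -28 mm, 60 mm wide, 66 mm high; the gap between is open down to the plate. 90-degree V opening upward, apex 44 mm above the bench
- v_seat (a point): where the axis of the seated 27 mm barrel lies, midway between the two V supports: 63.1 mm above the bench on the line of the V; axes as vstand. For the parked brush the axis lies lower, 51.8 mm above the bench
- indicator: lever gauge with round dial on a 10 mm post, fixed on the stand: it stands at x 85 to 135 mm, y -36 to -73 mm, up to 96 mm above the bench; origin and axes as vstand
- v_left: the hardened 45-degree flanks on the +y side of the V (both supports), smooth oiled steel and rigid: a barrel gripped a fraction of a millimetre off the middle of the V bears on one side only; origin and axes as vstand
- v_right: the hardened 45-degree flanks on the -y side of the V (both supports), smooth oiled steel and rigid: a barrel gripped a fraction of a millimetre off the middle of the V bears on one side only; origin and axes as vstand
- stylus (a joint): feeler of the lever gauge, in rad: 0 free, grows as its ball is pressed down, stop at 0.3. Light spring (below 1 N). With the handpiece fully seated the pin presses it to about 0.09 (3 mm)
- stylus_ball (a point): red ball, 5 mm diameter, at the end of the 34 mm long feeler, which points along +y of the stand; 102 mm along x from the middle of the V, free height of its centre 62.1 mm above the bench
- handpiece: blue handpiece, unplugged, about 0.22 kg. Origin on its axis at mid barrel, x towards the nose, may be rolled about x. Barrel 27 mm diameter from x -54 to 54 mm, metal collar to 68, tapered nose to 90, test pin 3 mm in diameter from 90 to 114. Centre of mass within 10 mm of the origin. Starts in its rest, nose roughly away from the robot, origin within 6 mm of the rest's middle
- test_pin (a point): the middle of the test pin, 102 mm from the handpiece's origin along its x
- handpiece_rest: fixed rest with black foot 112 x 58 x 6 mm and two grey forked saddles at x -38 and +38 mm (14 mm long, 48 mm wide, prongs up to 53 mm above the bench); open between x -31 and +31 mm. Origin on the bench under its middle, x along the handpiece's barrel, whose axis lies 46 mm above the bench
- brush: brush, about 30 g. Origin on the axis of its round yellow handle (11 mm diameter, x -62 to 70 mm), x along it away from the bristles (-62 to -100 mm); may be rolled about x. Starts lying in the V along the stand's x, bristles to the stand's -x end, axis 51.8 mm above the bench, origin within 8 mm of the middle of the gap
- brush_tip (a point): tip of the bristles, 100 mm from the brush's origin along its -x
- tray: fixed aluminium instrument tray, floor 3 mm thick, rim 12 mm high at x -117 and 93, y -92 and 92 mm. Origin on the bench. White comb rails 18 mm thick cross it at x -47 and 47 mm, 26 mm high, with notches at y -56, 0, 56 mm (20 mm wide, floor 14 mm above the bench): three places for tools lying along x, working ends to -x. Open between the rails
- brush_pads: the two yellow pads, 2 mm thick, in the notches of the brush's place; fixed. Origin midway between the two pads, at their underside (14 mm above the bench); axes as tray: x along the place, working ends towards -x. A brush lying there has its axis 7.5 mm above this origin
- wax_knife: wax knife with wooden handle 10 mm in diameter, lying in another place of the tray, blade to -x; origin mid handle
- carver: steel carver, handle 8 mm in diameter, lying in another place of the tray, blade to -x; origin mid handle
- denture: plaster jaw with pink gum and teeth, 62 x 60 x 33 mm, on the far side of the bench; origin under its centre; leave alone
- plaster_cast: bare plaster jaw, 60 x 58 x 29 mm, on the far side of the bench; origin under its centre; leave alone
- amber_bottle: amber bottle, 48 mm diameter, 120 mm high, beyond the stand; origin under its centre; leave alone
- dropper_bottle: small amber bottle, 38 mm diameter, 85 mm high, beyond the stand; origin under its centre; leave alone
- tool_mug: white mug, 80 mm diameter, 100 mm high, with brushes and tools up to 190 mm; origin under its centre; leave alone
- wax_box: open box of pink wax plates, 90 x 150 x 26 mm; origin under its centre; leave alone
There are look-alikes about, which are no part of the job. Leave any pink look-alike of the handpiece alone. There is more than one size of the brush; the job needs the smaller.

How it is judged:
By the outcome, as a careful person would: the job done as asked, in the order asked, and still so for the second after the job is handed in, while the arm keeps its last pose, push and grip.
It also fails if it takes over 64 s, if anything falls off the work surface, if the arm or the gripper's body presses on something with over 40 N, if the wrist force passes 120 N, or if a joint passes its speed limit or range.

## Working session

There is one attempt and no reset: what is moved stays moved. The work goes in short steps, Python scripts to look and compute and a shell command to move; the robot and the scene stay as the last step left them, time stands still between calls to the robot, and variables do not carry over. Pictures are saved under pics/ and viewed, and the job is handed in when it is done.

```bash
ls; mkdir -p pics
python3 - <<'E'
from station import manip, vision
import cv2
print(manip.sense(), manip.grip_depth)
for n in ["scene","top","wrist"]:
    s=vision.snapshot(n); cv2.imwrite(f"pics/{n}0.png",s["pixels"][:,:,::-1]); print(n,s["intrinsics"],s["R"],s["t"])
E
```

```text
pics
{'t': 0.0, 'q': array([-1.30546886e+00,  5.28485105e-01,  1.43390384e+00, -1.32564428e-05,
        1.18142885e+00, -1.78490893e-01]), 'qd': array([ 1.50382259e-03, -1.17840014e-03,  1.08303543e-03, -4.96239534e-05,
       -6.22849671e-04, -1.05659516e-03]), 'tau': array([ 2.25715144e-05, -4.42342114e+01, -1.78027511e+01, -6.97764449e-05,
        8.43621878e-03,  6.55455466e-06]), 'tcp_pos': array([ 0.26820411, -0.56372288,  0.23032152]), 'tool_rot': array([ 9.75477873e-01,  2.20094712e-01, -5.44143172e-05, -1.11125763e-03]), 'force': array([0.8156942 , 0.72966386, 0.10471116]), 'ft_torque': array([ 0.0291922 , -0.03688777,  0.01524427]), 'finger_gap': 1.0042713246305592} 0.0187
scene [[471.3012972    0.         260.28707006]
 [  0.         471.3012972  185.3449185 ]
 [  0.           0.           1.        ]] [[ 0.3983264   0.91721302 -0.00750727]
 [ 0.6812907  -0.30133053 -0.66711535]
 [-0.61414905  0.26061502 -0.74491661]] [-0.17484767 -0.3081022   1.92067304]
top [[463.17322377   0.         252.02675702]
 [  0.         463.17322377 193.022935  ]
 [  0.           0.           1.        ]] [[-0.00928336 -0.99994496 -0.00488936]
 [-0.98317787  0.01001945 -0.18237569]
 [ 0.18241463  0.00311405 -0.98321676]] [-0.03031217  0.52714463  1.20691371]
wrist [[322.45562132   0.         256.51982436]
 [  0.         322.45562132 191.45338913]
 [  0.           0.           1.        ]] [[ 0.43105242 -0.90232438 -0.00212677]
 [-0.85989588 -0.41149575  0.3020767 ]
 [-0.27344633 -0.12838209 -0.95328125]] [-0.62489556 -0.04055868  0.38083258]
```

View pics/scene0.png

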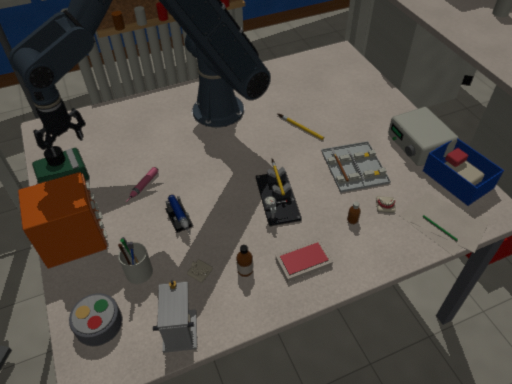

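View pics/top0.png

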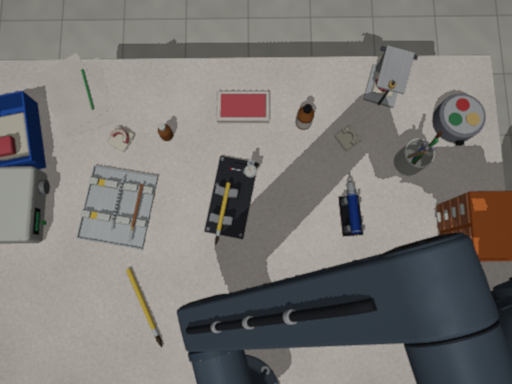

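View pics/wrist0.png

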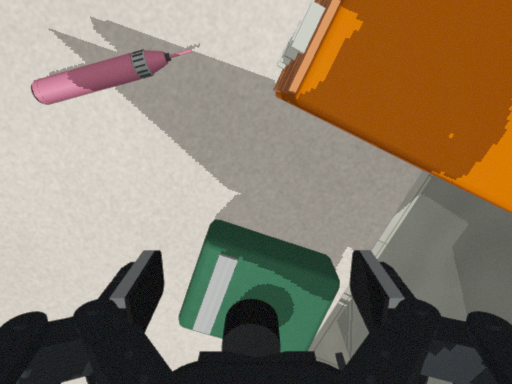

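The scene shows the stand with its gauge away from the robot at top px (232,198), the tray at (119,207), the blue handpiece at (352,210), and the decoy big brush at (145,305). I'll enlarge the key regions.

Run:
```python
import cv2
a=cv2.imread("pics/top0.png")
cv2.imwrite("pics/t_a.png",cv2.resize(a[145:255,70:270],None,fx=4,fy=4,interpolation=cv2.INTER_CUBIC))
cv2.imwrite("pics/t_b.png",cv2.resize(a[165:245,320:380],None,fx=7,fy=7,interpolation=cv2.INTER_CUBIC))
```

```text
(no output)
```

View pics/t_a.png

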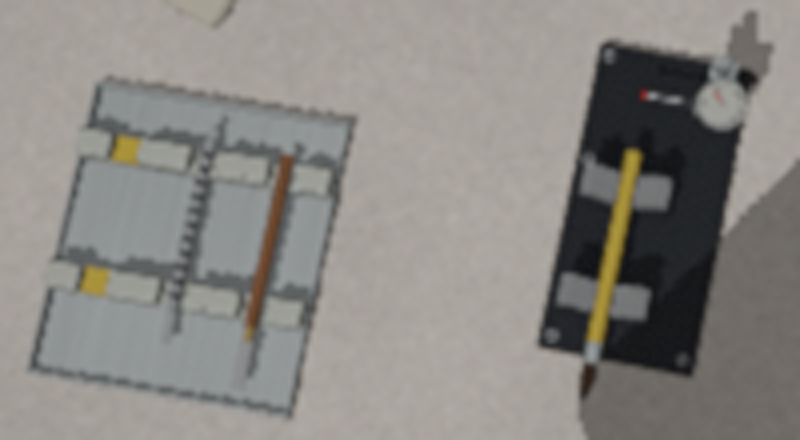

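View pics/t_b.png

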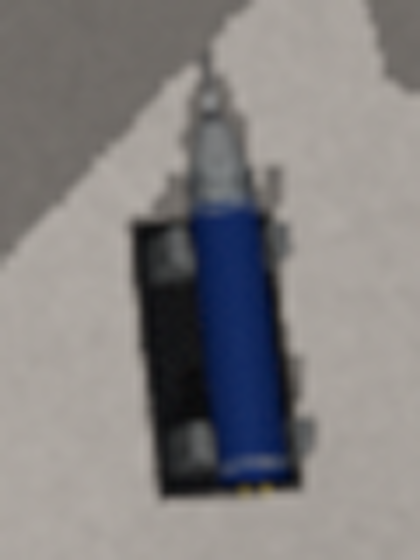

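```bash
cat > h.py <<'E'
import numpy as np, cv2, subprocess
from scipy.spatial.transform import Rotation as Ro
from station import manip, vision
def ray(s,u,v,z):
    K,R,t=s["intrinsics"],s["R"],s["t"]
    d=R.T@np.linalg.inv(K)@np.array([u,v,1.]); c=-R.T@t
    return c+d*(z-c[2])/d[2]
def proj(s,X):
    p=s["intrinsics"]@(s["R"]@np.asarray(X)+s["t"]); return p[:2]/p[2]
def save(s,n,crop=None,f=1):
    a=s["pixels"][:,:,::-1]
    if crop: a=a[crop[1]:crop[3],crop[0]:crop[2]]
    cv2.imwrite("pics/"+n,cv2.resize(a,None,fx=f,fy=f,interpolation=cv2.INTER_CUBIC))
def pose():
    m=manip.sense(); return m["tcp_pos"],Ro.from_quat(m["tool_rot"]),m
def fov():
    pass
E
python3 - <<'E'
from h import *
s=vision.snapshot("top")
np.set_printoptions(precision=4,suppress=True)
f=lambda x,y:(70+x/4-.375,145+y/4-.375)
for n,(x,y),z in [("TL",(605,43),.014),("BL",(541,347),.014),("BR",(690,375),.014),("ball",(643,96),.062),("brushtop",(632,152),.0518),("brushbot",(597,343),.0518),("tip",(586,392),.0518),
 ("padT",(126,150),.016),("padB",(95,280),.016),("trTL",(100,80),.012),("trTR",(354,117),.012),("trBR",(292,415),.012),("trBL",(32,370),.012)]:
    print(n,ray(s,*f(x,y),z))
g=lambda x,y:(320+x/7-.43,165+y/7-.43)
for n,(x,y),z in [("bartop",(228,205),.046),("barbot",(255,470),.046),("pin",(208,55),.046),("footTL",(135,225),.006),("footBL",(163,492),.006),("footBR",(298,487),.006)]:
    print(n,ray(s,*g(x,y),z))
p,R,m=pose();print(p,R.as_matrix())
# camera in tool frame
w=vision.snapshot("wrist"); c=-w["R"].T@w["t"]; print("cam in tool",R.inv().apply(c-p), (R.inv()*Ro.from_matrix(w["R"].T)).as_matrix())
E
```

```text
TL [0.6424 0.0518 0.014 ]
BL [0.4275 0.0951 0.014 ]
BR [ 0.4073 -0.0071  0.014 ]
ball [0.5921 0.0225 0.062 ]
brushtop [0.5556 0.0305 0.0518]
brushbot [0.4259 0.0538 0.0518]
tip [0.3934 0.061  0.0518]
padT [0.5682 0.3866 0.016 ]
padB [0.4766 0.4034 0.016 ]
trTL [0.6198 0.4089 0.012 ]
trTR [0.5911 0.2285 0.012 ]
trBR [0.3828 0.2651 0.012 ]
trBL [0.4153 0.4448 0.012 ]
bartop [ 0.5222 -0.3069  0.046 ]
barbot [ 0.4193 -0.3122  0.046 ]
pin [ 0.5819 -0.302   0.046 ]
footTL [ 0.5217 -0.278   0.006 ]
footBL [ 0.415  -0.2844  0.006 ]
footBR [ 0.4164 -0.3376  0.006 ]
[ 0.2683 -0.564   0.2307] [[ 0.9031  0.4294 -0.0004]
 [ 0.4294 -0.9031  0.0013]
 [ 0.0002 -0.0013 -1.    ]]
cam in tool [ 0.0774  0.0009 -0.1435] [[ 0.0018 -0.9532 -0.3024]
 [ 1.      0.0018  0.0004]
 [ 0.0002 -0.3024  0.9532]]
```

```bash
cat >> h.py <<'E'
def go(x,y,z,yaw,cmd=None):
    """offset mm and rotvec deg from present measured pose to tool-down pose with tool x at yaw(deg)"""
    p,R,m=pose()
    c,s_=np.cos(np.radians(yaw)),np.sin(np.radians(yaw))
    T=Ro.from_matrix(np.array([[c,s_,0],[s_,-c,0],[0,0,-1.]]))
    o=R.inv().apply(np.array([x,y,z])-p)*1000
    a=(R.inv()*T).as_rotvec(degrees=True)
    print("t %.2f offset"%m["t"],o.round(1),"ang",a.round(2),"tcp",(p*1000).round(1),"F",m["force"].round(1),"T",m["ft_torque"].round(2),"gap",round(m["finger_gap"],3))
E
python3 -c "
from h import *
go(.49,.042,.23,-10.3)"
```

```text
t 0.25 offset [ 460.5 -452.2    1.4] ang [-6.000e-02  1.000e-02  3.573e+01] tcp [ 268.3 -564.1  230.8] F [-0.5  0.3  0.3] T [0.03 0.02 0.02] gap 1.002
```

```bash
python3 -m crank '[{"grip":0,"offset":[460,-452,0],"angular":[0,0,35.7]},{"grip":0,"offset":[460,-452,0],"angular":[0,0,35.7]},{"grip":0,"offset":[460,-452,0],"angular":[0,0,35.7]},{"grip":0,"offset":[460,-452,0],"angular":[0,0,35.7]},{"grip":0,"offset":[460,-452,0],"angular":[0,0,35.7]},{"grip":0,"offset":[460,-452,0],"angular":[0,0,35.7]},{"grip":0,"offset":[460,-452,0],"angular":[0,0,35.7]},{"grip":0,"offset":[460,-452,0],"angular":[0,0,35.7]}]' 40
python3 -c "
from h import *
go(.49,.042,.23,-10.3)
s=vision.snapshot('wrist');save(s,'w1.png')"
```

```text
t: 1.05
tcp_pos: [0.4059, -0.1875, 0.2315]
tool_rot: [0.996, -0.09, 0.0, 0.0]
force: [0.7, -0.4, 0.5]
finger_gap: 0.999
t 1.05 offset [  41.7 -240.8    1.5] ang [ 0.01 -0.04 -0.01] tcp [ 405.9 -187.5  231.5] F [ 0.7 -0.4  0.5] T [ 0.02 -0.04  0.03] gap 0.999
```

View pics/w1.png

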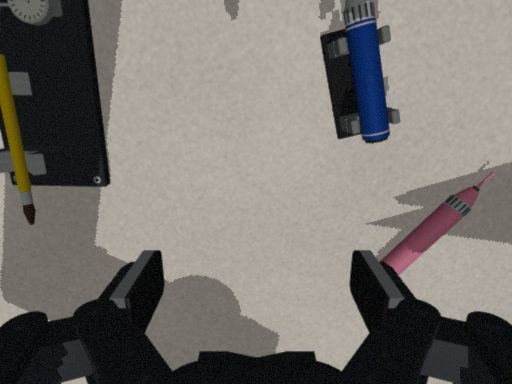

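The stand with the brush is at the left (px 15,130) and the blue handpiece at the upper right (370,90). I'll continue to a point above the stand.

```bash
python3 -m crank '[{"grip":0.4,"offset":[42,-241,2],"angular":[0,0,0]},{"grip":0.4,"offset":[42,-241,2],"angular":[0,0,0]},{"grip":0.4,"offset":[42,-241,2],"angular":[0,0,0]},{"grip":0.4,"offset":[42,-241,2],"angular":[0,0,0]},{"grip":0.4,"offset":[42,-241,2],"angular":[0,0,0]},{"grip":0.4,"offset":[42,-241,2],"angular":[0,0,0]},{"grip":0.4,"offset":[42,-241,2],"angular":[0,0,0]}]'
python3 -c "
from h import *
go(.49,.042,.23,-10.3)
s=vision.snapshot('wrist');save(s,'w2.png',None,1.5)"
```

```text
t: 1.8
tcp_pos: [0.4897, 0.041, 0.2291]
tool_rot: [0.996, -0.088, -0.0, 0.0]
force: [-0.1, -1.0, -0.1]
finger_gap: 0.6
t 1.80 offset [ 0.1 -1.  -0.9] ang [0.03 0.03 0.2 ] tcp [489.7  41.  229.1] F [-0.1 -1.  -0.1] T [-0.02  0.01 -0.02] gap 0.6
```

View pics/w2.png

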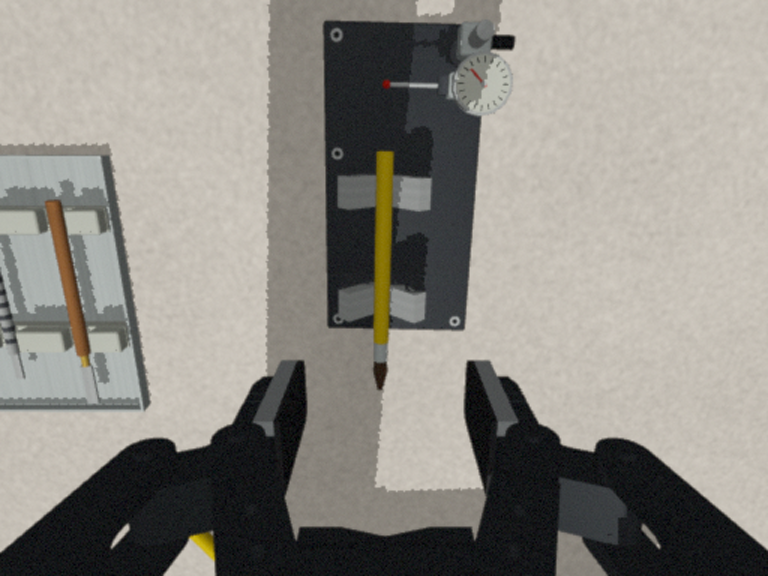

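A clear view: brush end at (385,152), ball (386,84), supports, and the bristles at (380,375). I'll measure by mask.

```bash
cat >> h.py <<'E'
def axisfit(s,mask,z):
    """ray-cast mask pixels to plane z, return centre, yaw deg, ends along axis"""
    n,l,st,ce=cv2.connectedComponentsWithStats(mask.astype(np.uint8)); k=1+np.argmax(st[1:,4])
    v,u=np.nonzero(l==k)
    P=np.array([ray(s,a,b,z)[:2] for a,b in zip(u,v)])
    vx,vy,x0,y0=cv2.fitLine(P.astype(np.float32),cv2.DIST_L2,0,1e-4,1e-4).ravel()
    if vx<0: vx,vy=-vx,-vy
    q=(P-[x0,y0])@[vx,vy]; w=(P-[x0,y0])@[-vy,vx]
    return np.array([x0,y0]),np.array([vx,vy]),q.min(),q.max(),w.min(),w.max(),st[k]
E
python3 - <<'E'
from h import *
np.set_printoptions(precision=4,suppress=True)
s=vision.snapshot("wrist"); h=cv2.cvtColor(s["pixels"],cv2.COLOR_RGB2HSV)
ye=cv2.inRange(h,(18,120,70),(35,255,255))>0; ye[280:]=0
c,d,a,b,w0,w1,st=axisfit(s,ye,.0518)
print("brush",c,d,np.degrees(np.arctan2(d[1],d[0])),a,b,w0,w1,st); e=c+d*b; print("end",e,"origin",e-.07*d, "from low",c+d*a+.062*d)
r=(cv2.inRange(h,(0,150,70),(6,255,255))|cv2.inRange(h,(174,150,70),(180,255,255)))>0
r[80:]=0; r[:,300:]=0
v,u=np.nonzero(r);print(len(v),u.mean(),v.mean(),ray(s,u.mean(),v.mean(),.0621))
t=vision.snapshot("top")
# supports upper edges: outer top corners z=.066 in px of 1.5x
for x,y in [(337,178),(431,180),(432,209),(337,207),(338,289),(338,320),(425,321),(424,293)]:
    print((x,y),ray(s,x/1.5,y/1.5,.066))
for x,y in [(337,35),(337,154),(338,319),(454,321)]: print("screw",ray(s,x/1.5,y/1.5,.014))
for x,y in [(325,21),(329,327),(463,329)]: print("plate",ray(s,x/1.5,y/1.5,.014))
E
```

```text
brush [0.4945 0.0409] [ 0.9804 -0.1968] -11.34853 -0.07158337641551792 0.06313737089325352 -0.005514196065096428 0.0057003275246973245 [ 248  100   13  130 1372]
end [0.5564 0.0285] origin [0.4878 0.0422] from low [0.4851 0.0428]
22 255.63636363636363 55.5 [0.5942 0.0212 0.0621]
(337, 178) [0.5453 0.0593 0.066 ]
(431, 180) [0.5339 0.002  0.066 ]
(432, 209) [0.516 0.004 0.066]
(337, 207) [0.5278 0.0629 0.066 ]
(338, 289) [0.4744 0.0735 0.066 ]
(338, 320) [0.4527 0.078  0.066 ]
(425, 321) [0.4415 0.0199 0.066 ]
(424, 293) [0.4615 0.0175 0.066 ]
screw [0.6333 0.0458 0.014 ]
screw [0.5583 0.0615 0.014 ]
screw [0.4343 0.0867 0.014 ]
screw [ 0.4164 -0.0038  0.014 ]
plate [0.6429 0.0519 0.014 ]
plate [0.4288 0.0952 0.014 ]
plate [ 0.4083 -0.01    0.014 ]
```

```bash
python3 -c "
from h import *
go(.4865,.0425,.040,-11.35)"
```

```text
t 1.95 offset [ -3.4  -2.9 189.2] ang [0.02 0.03 0.97] tcp [489.4  39.1 229.2] F [ 0.2 -0.5  0.5] T [ 0.02  0.01 -0.02] gap 0.598
```

```bash
python3 -m crank '[{"grip":0.4,"offset":[-3.4,-2.9,50],"angular":[0,0,1]},{"grip":0.4,"offset":[-3.4,-2.9,100],"angular":[0,0,1]},{"grip":0.4,"offset":[-3.4,-2.9,130],"angular":[0,0,1]},{"grip":0.4,"offset":[-3.4,-2.9,130],"angular":[0,0,1]}]'
python3 -c "
from h import *
go(.4865,.0425,.040,-11.35)
s=vision.snapshot('wrist');save(s,'w3.png',None,1.5)
t=vision.snapshot('top');save(t,'t3.png',(170,120,290,270),4)
np.set_printoptions(precision=4,suppress=True)
h=cv2.cvtColor(s['pixels'],cv2.COLOR_RGB2HSV)
ye=cv2.inRange(h,(18,120,70),(35,255,255))>0
c,d,a,b,w0,w1,st=axisfit(s,ye,.0518)
print('brush',c,d,np.degrees(np.arctan2(d[1],d[0])),a,b,w0,w1,st); e=c+d*b; print('end',e,'origin',e-.07*d, 'from low',c+d*a+.062*d)
"
```

```text
t: 2.35
tcp_pos: [0.4837, 0.0425, 0.096]
tool_rot: [0.995, -0.1, -0.005, -0.0]
force: [-1.0, 0.9, 0.4]
finger_gap: 0.601
t 2.35 offset [ 3.2 -0.6 56. ] ang [ 0.04  0.54 -0.1 ] tcp [483.7  42.5  96. ] F [-1.   0.9  0.4] T [-0.04  0.04  0.03] gap 0.601
brush [0.4974 0.0403] [ 0.9805 -0.1964] -11.324102 -0.07581621359854006 0.060044754423594436 -0.005689644212005867 0.005622233944234635 [ 244   96   21  207 3707]
end [0.5563 0.0286] origin [0.4877 0.0423] from low [0.4839 0.0431]
```

View pics/w3.png

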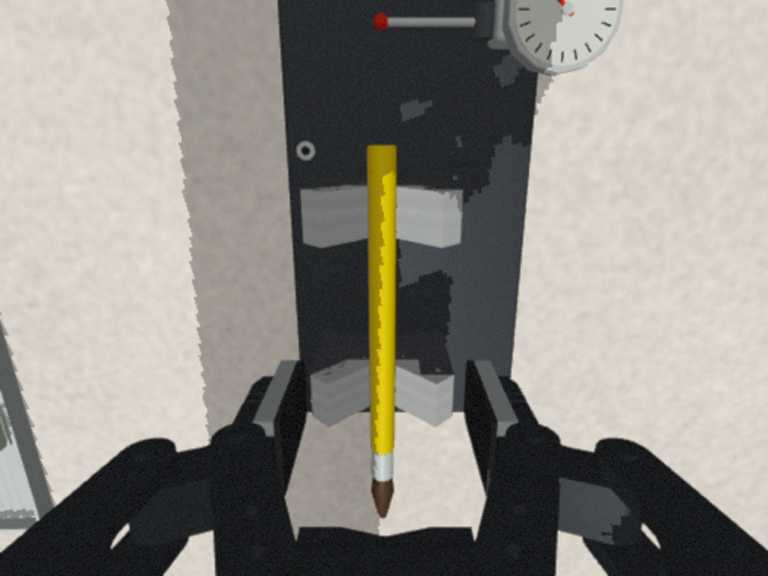

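```bash
python3 -m crank '[{"grip":0.4,"offset":[0,0,40],"angular":[0,0,0]},{"grip":0.4,"offset":[0,0,59],"angular":[0,0,0]},{"grip":0.4,"offset":[0,0,59],"angular":[0,0,0]},{"grip":0.4,"offset":[0,0,59],"angular":[0,0,0]}]'
python3 -c "
from h import *
go(.4865,.0425,.040,-11.35)
s=vision.snapshot('wrist');save(s,'w4.png',None,1.5)"
```

```text
t: 2.85
tcp_pos: [0.4884, 0.0433, 0.042]
tool_rot: [0.995, -0.099, 0.002, 0.0]
force: [0.3, 0.1, -0.1]
finger_gap: 0.599
t 2.85 offset [-1.7  1.2  2. ] ang [-0.01 -0.18  0.04] tcp [488.4  43.3  42. ] F [ 0.3  0.1 -0.1] T [-0.03 -0.02 -0.06] gap 0.599
```

View pics/w4.png

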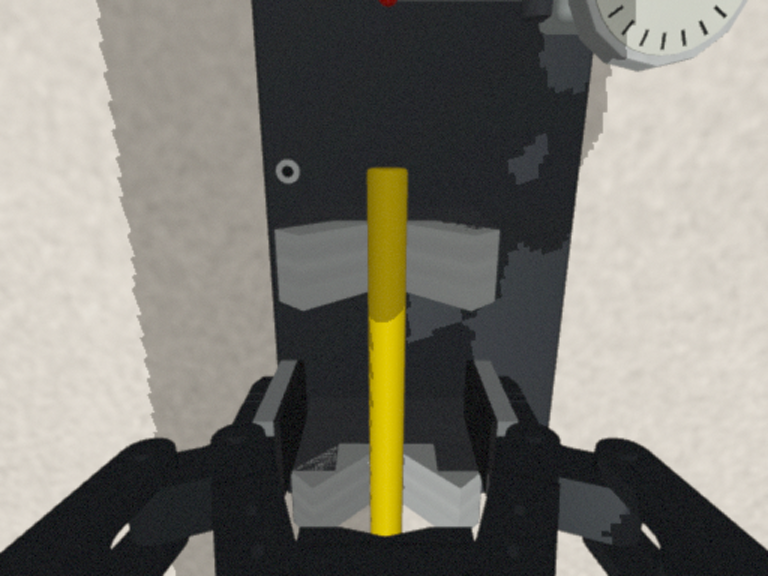

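```bash
python3 -m crank '[{"grip":1,"offset":[0,0,0],"angular":[0,0,0]},{"grip":1,"offset":[0,0,0],"angular":[0,0,0]},{"grip":1,"offset":[0,0,0],"angular":[0,0,0]},{"grip":1,"offset":[0,0,0],"angular":[0,0,0]},{"grip":1,"offset":[0,0,0],"angular":[0,0,0]},{"grip":1,"offset":[0,0,0],"angular":[0,0,0]}]' 30
python3 -c "
from h import *
go(.4865,.0425,.040,-11.35)
s=vision.snapshot('wrist');save(s,'w5.png')"
```

```text
t: 3.5
tcp_pos: [0.4875, 0.0433, 0.0413]
tool_rot: [0.995, -0.098, 0.001, 0.0]
force: [-1.4, -2.6, 6.0]
finger_gap: 0.119
t 3.50 offset [-0.8  0.9  1.3] ang [ 0.04 -0.09  0.12] tcp [487.5  43.3  41.3] F [-1.4 -2.6  6. ] T [-0.48  0.18 -0.02] gap 0.119
```

View pics/w5.png

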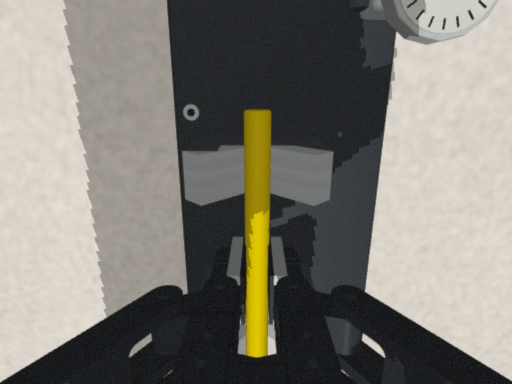

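The brush is gripped (gap 0.119, about 10 mm). Lifting and moving towards the tray.

```bash
python3 -m crank '[{"grip":1,"offset":[0,0,-20],"angular":[0,0,0]},{"grip":1,"offset":[0,0,-60],"angular":[0,0,0]},{"grip":1,"offset":[0,0,-110],"angular":[0,0,0]},{"grip":1,"offset":[0,0,-110],"angular":[0,0,0]}]' 
python3 -c "
from h import *
go(.5,.395,.15,-10.6)
s=vision.snapshot('wrist');save(s,'w6.png')"
```

```text
t: 3.95
tcp_pos: [0.4911, 0.0435, 0.1558]
tool_rot: [0.995, -0.098, 0.007, 0.0]
force: [1.6, -0.4, -0.6]
finger_gap: 0.113
t 3.95 offset [ -59.9 -346.4    5.4] ang [-0.05 -0.75 -0.65] tcp [491.1  43.5 155.8] F [ 1.6 -0.4 -0.6] T [-0.03 -0.    0.06] gap 0.113
```

View pics/w6.png

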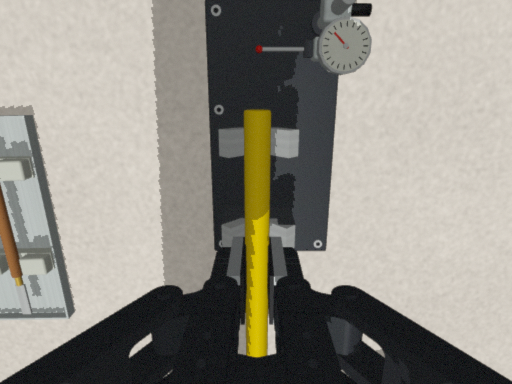

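```bash
python3 -m crank '[{"grip":1,"offset":[-42,-300,0],"angular":[0,0,0]},{"grip":1,"offset":[-42,-300,0],"angular":[0,0,0]},{"grip":1,"offset":[-42,-300,0],"angular":[0,0,0]},{"grip":1,"offset":[-42,-300,0],"angular":[0,0,0]},{"grip":1,"offset":[-42,-300,0],"angular":[0,0,0]},{"grip":1,"offset":[-42,-300,0],"angular":[0,0,0]},{"grip":1,"offset":[-42,-300,0],"angular":[0,0,0]},{"grip":1,"offset":[-42,-300,0],"angular":[0,0,0]},{"grip":1,"offset":[-42,-300,0],"angular":[0,0,0]}]'
python3 -c "
from h import *
go(.5,.395,.15,-10.6)
s=vision.snapshot('wrist');save(s,'w7.png',None,1.5)"
```

```text
t: 4.9
tcp_pos: [0.5033, 0.3449, 0.1489]
tool_rot: [0.995, -0.098, -0.001, 0.001]
force: [-0.4, -0.2, 0.1]
finger_gap: 0.111
t 4.90 offset [-13.  -48.5  -1.2] ang [ 0.15  0.16 -0.69] tcp [503.3 344.9 148.9] F [-0.4 -0.2  0.1] T [0.03 0.01 0.02] gap 0.111
```

View pics/w7.png

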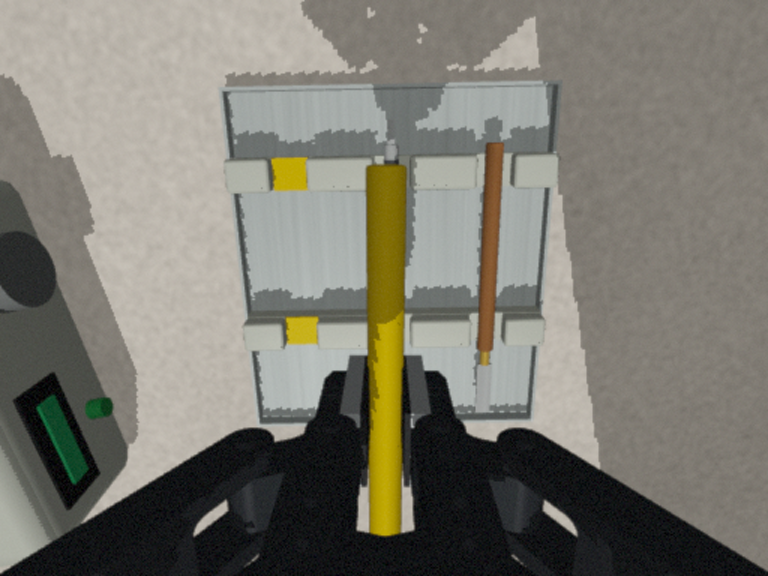

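Run:
```python
from h import *
np.set_printoptions(precision=4,suppress=True)
s=vision.snapshot("wrist"); h=cv2.cvtColor(s["pixels"],cv2.COLOR_RGB2HSV)
ye=(cv2.inRange(h,(18,150,90),(35,255,255))).astype(np.uint8)
n,l,st,ce=cv2.connectedComponentsWithStats(ye)
P=[]
for k in range(1,n):
    if st[k,4]>100: print(st[k],ce[k],ray(s,*ce[k],.016)); P.append((st[k,4],ray(s,*ce[k],.016)))
p=[ray(s,*ce[k],.016) for k in range(1,n) if 100<st[k,4]<1000]
if len(p)==2:
    d=p[0]-p[1]; print("mid",(p[0]+p[1])/2,np.linalg.norm(d),np.degrees(np.arctan2(d[1],d[0])))
pp,R,m=pose(); z=pp[2]+.0115
c,d,a,b,w0,w1,st=axisfit(s,ye>0,z); e=c+d*b
print("brush",c,np.degrees(np.arctan2(d[1],d[0])),w0,w1,"end",e,"origin",e-.07*d,"tcp",pp,m["t"])
```

```text
[181 105  23  23 481] [192.2266 116.1372] [0.5689 0.3853 0.016 ]
[ 245  110   26  248 5635] [256.7821 227.1264] [0.4591 0.352  0.016 ]
[190 211  22  19 372] [200.457 219.543] [0.4768 0.4017 0.016 ]
mid [0.5229 0.3935 0.016 ] 0.09356348733695158 -10.055102588998091
brush [0.5202 0.3403] -11.435235 -0.005284788853160741 0.0052717807039323284 end [0.5722 0.3298] origin [0.5036 0.3437] tcp [0.504  0.3444 0.1496] 5.0
```

```bash
python3 -m crank '[{"grip":1,"offset":[9,-40,0],"angular":[0,0,-1.2]},{"grip":1,"offset":[9,-52.5,0],"angular":[0,0,-1.2]},{"grip":1,"offset":[9,-52.5,40],"angular":[0,0,-1.2]},{"grip":1,"offset":[9,-52.5,80],"angular":[0,0,-1.2]},{"grip":1,"offset":[9,-52.5,100],"angular":[0,0,-1.2]},{"grip":1,"offset":[9,-52.5,100],"angular":[0,0,-1.2]},{"grip":1,"offset":[9,-52.5,100],"angular":[0,0,-1.2]}]'
python3 -c "
from h import *
go(.523,.394,.011,-10.2)
s=vision.snapshot('wrist');save(s,'w8.png',None,1.5)"
```

```text
t: 5.7
tcp_pos: [0.524, 0.3951, 0.0505]
tool_rot: [0.996, -0.088, -0.0, 0.0]
force: [0.5, -0.4, 0.2]
finger_gap: 0.114
t 5.70 offset [-0.7  1.3 39.5] ang [0.02 0.01 0.05] tcp [524.  395.1  50.5] F [ 0.5 -0.4  0.2] T [-0.04 -0.01  0.  ] gap 0.114
```

View pics/w8.png

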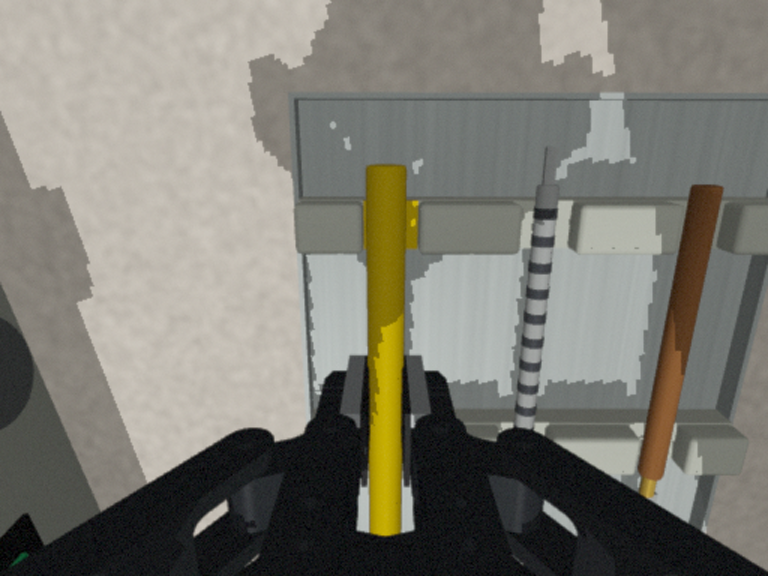

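The brush is slightly left of the notch centre (386 against 391 px), so I'll shift about 1.7 mm along +tool y while descending.

```bash
python3 -m crank '[{"grip":1,"offset":[0,1.7,10],"angular":[0,0,0]},{"grip":1,"offset":[0,1.7,25],"angular":[0,0,0]},{"grip":1,"offset":[0,1.7,33],"angular":[0,0,0]},{"grip":1,"offset":[0,1.7,36],"angular":[0,0,0]},{"grip":1,"offset":[0,1.7,38],"angular":[0,0,0]},{"grip":1,"offset":[0,1.7,38],"angular":[0,0,0]}]'
python3 -c "
from h import *
go(.523,.394,.011,-10.2)
s=vision.snapshot('wrist');save(s,'w9.png',None,1.5)"
```

```text
t: 6.35
tcp_pos: [0.5231, 0.3944, 0.012]
tool_rot: [0.996, -0.088, -0.0, 0.0]
force: [-0.2, 0.0, -0.0]
finger_gap: 0.117
t 6.35 offset [-0.1  0.4  1. ] ang [0.01 0.02 0.14] tcp [523.1 394.4  12. ] F [-0.2  0.  -0. ] T [ 0.03  0.02 -0.03] gap 0.117
```

View pics/w9.png

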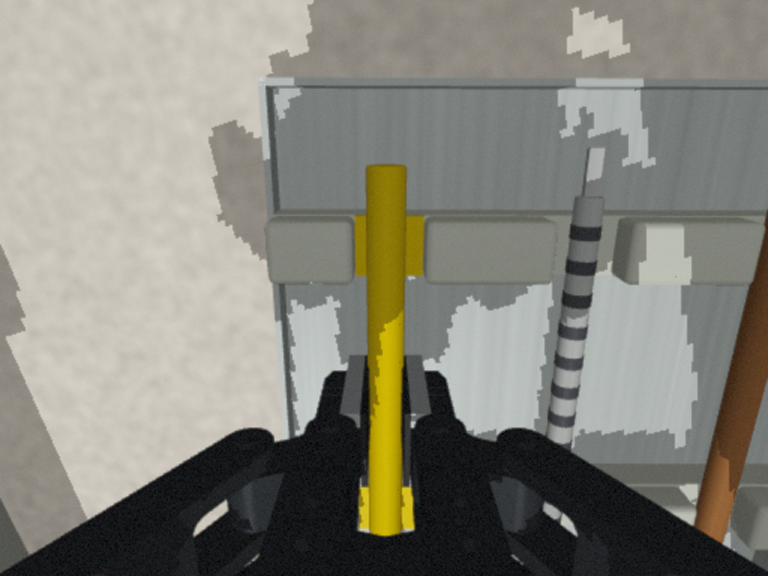

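```bash
python3 -m crank '[{"grip":1,"offset":[0,0.3,0.7],"angular":[0,0,0]},{"grip":1,"offset":[0,0.3,1.4],"angular":[0,0,0]},{"grip":1,"offset":[0,0.3,1.4],"angular":[0,0,0]}]'
```

```text
t: 6.7
tcp_pos: [0.5234, 0.3942, 0.0112]
tool_rot: [0.996, -0.088, 0.0, -0.0]
force: [0.3, 0.5, -0.2]
finger_gap: 0.114
```

```bash
python3 -m crank '[{"grip":1,"offset":[0,0,0.6],"angular":[0,0,0]},{"grip":1,"offset":[0,0,1],"angular":[0,0,0]},{"grip":1,"offset":[0,0,1],"angular":[0,0,0]}]'
```

```text
t: 7.0
tcp_pos: [0.5234, 0.3942, 0.011]
tool_rot: [0.996, -0.088, 0.0, -0.0]
force: [0.1, -1.2, 5.6]
finger_gap: 0.112
```

Contact (5.6 N). Release in place and retreat.

```bash
python3 -m crank '[{"grip":0.8,"offset":[0,0,0],"angular":[0,0,0]},{"grip":0.65,"offset":[0,0,0],"angular":[0,0,0]},{"grip":0.65,"offset":[0,0,0],"angular":[0,0,0]},{"grip":0.65,"offset":[0,0,-20],"angular":[0,0,0]},{"grip":0.65,"offset":[0,0,-60],"angular":[0,0,0]},{"grip":0.65,"offset":[0,0,-110],"angular":[0,0,0]},{"grip":0.65,"offset":[0,0,-150],"angular":[0,0,0]},{"grip":0.65,"offset":[0,0,-170],"angular":[0,0,0]},{"grip":0.65,"offset":[0,0,-170],"angular":[0,0,0]}]'
python3 -c "
from h import *
s=vision.snapshot('wrist');save(s,'w10.png',None,1.5)
go(.47,-.31,.19,2.9)"
```

```text
t: 7.9
tcp_pos: [0.5253, 0.3953, 0.1841]
tool_rot: [0.996, -0.088, 0.004, -0.002]
force: [0.6, 1.4, -0.4]
finger_gap: 0.348
t 7.95 offset [ 70.1 703.   -9.8] ang [ -0.1   -0.17 -12.97] tcp [523.9 394.4 181.5] F [-0.7 -0.6  0.7] T [-0.01  0.    0.04] gap 0.351
```

View pics/w10.png

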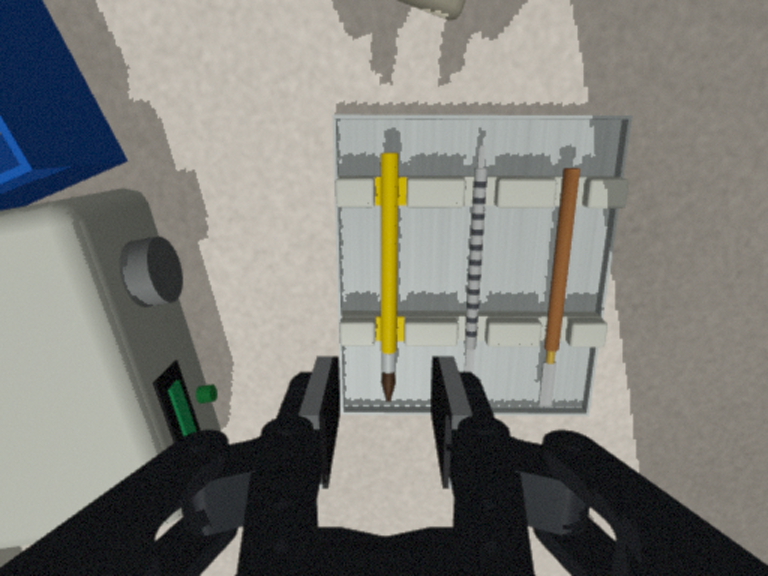

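The brush lies in its notches on both pads with bristles towards -x (388,390), matching the other tools. Now the handpiece.

```bash
python3 -m crank '[{"grip":0.3,"offset":[70,703,-18],"angular":[0,0,-13]},{"grip":0.3,"offset":[70,703,-18],"angular":[0,0,-13]},{"grip":0.3,"offset":[70,703,-18],"angular":[0,0,-13]},{"grip":0.3,"offset":[70,703,-18],"angular":[0,0,-13]},{"grip":0.3,"offset":[70,703,-18],"angular":[0,0,-13]},{"grip":0.3,"offset":[70,703,-18],"angular":[0,0,-13]},{"grip":0.3,"offset":[70,703,-18],"angular":[0,0,-13]},{"grip":0.3,"offset":[70,703,-18],"angular":[0,0,-13]},{"grip":0.3,"offset":[70,703,-18],"angular":[0,0,-13]},{"grip":0.3,"offset":[70,703,-18],"angular":[0,0,-13]}]'
python3 -c "
from h import *
go(.47,-.31,.19,2.9)"
```

```text
t: 8.95
tcp_pos: [0.4832, -0.1057, 0.1908]
tool_rot: [1.0, 0.025, -0.002, -0.001]
force: [0.0, -0.1, -0.1]
finger_gap: 0.699
t 8.95 offset [-23.6 203.3   0.5] ang [-0.12  0.21  0.01] tcp [ 483.2 -105.7  190.8] F [ 0.  -0.1 -0.1] T [ 0.03 -0.03  0.03] gap 0.699
```

```bash
python3 -m crank '[{"grip":0.3,"offset":[-24,204,0],"angular":[0,0,0]},{"grip":0.3,"offset":[-24,204,0],"angular":[0,0,0]},{"grip":0.3,"offset":[-24,204,0],"angular":[0,0,0]},{"grip":0.3,"offset":[-24,204,0],"angular":[0,0,0]},{"grip":0.3,"offset":[-24,204,0],"angular":[0,0,0]},{"grip":0.3,"offset":[-24,204,0],"angular":[0,0,0]},{"grip":0.3,"offset":[-24,204,0],"angular":[0,0,0]}]'
cat > hp.py <<'E'
from h import *
import sys
np.set_printoptions(precision=4,suppress=True)
z=float(sys.argv[1])
s=vision.snapshot("wrist"); save(s,sys.argv[2],None,1.5)
h=cv2.cvtColor(s["pixels"],cv2.COLOR_RGB2HSV)
bl=cv2.inRange(h,(105,120,40),(130,255,255))>0
c,d,a,b,w0,w1,st=axisfit(s,bl,z)
print("barrel",c,np.degrees(np.arctan2(d[1],d[0])),"len",a,b,"w",w0,w1,"front",c+d*b,"origin",c+d*(b-.054),c+d*(a+.054),st)
go(.47,-.31,.19,2.9)
E
python3 hp.py .046 w11.png
```

```text
t: 9.65
tcp_pos: [0.4703, -0.3073, 0.191]
tool_rot: [1.0, 0.026, -0.001, -0.002]
force: [0.7, 0.8, 0.3]
finger_gap: 0.701
barrel [ 0.4704 -0.3091] 3.8414714 len -0.05375571016761253 0.047998262558750115 w -0.0129036664242039 0.013518121895824426 front [ 0.5183 -0.3059] origin [ 0.4644 -0.3095] [ 0.4706 -0.3091] [ 243  124   30  107 3000]
t 9.70 offset [-0.8  3.   1.4] ang [-0.18  0.13  0.1 ] tcp [ 470.7 -307.   191.4] F [-0.6 -0.1 -0.3] T [ 0.02  0.02 -0.04] gap 0.701
```

View pics/w11.png

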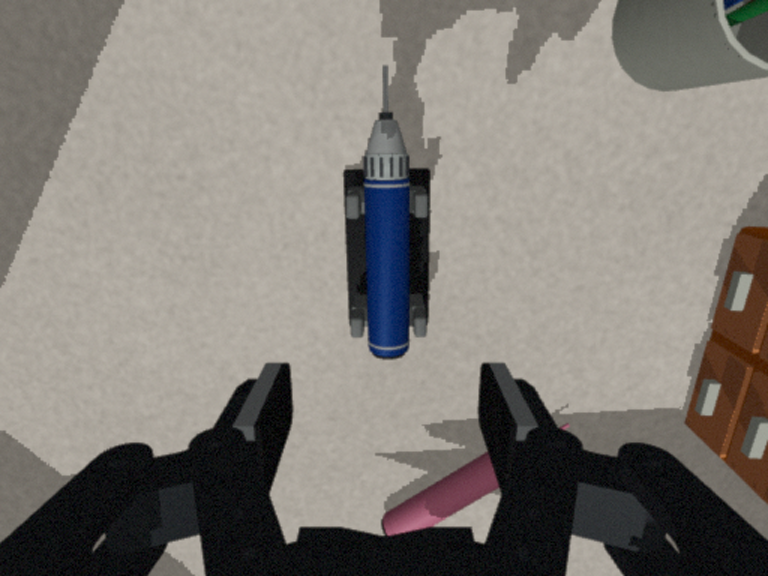

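Handpiece shows pin tip at (386,66), collar start at about (387,179) and barrel back end at (389,357). I'll work out points from these.

Run:
```python
from h import *
s=vision.snapshot("wrist")
for n,x,y,z in [("tip",386,66,.046),("pinbase",386,113,.046),("collarfront",387,152,.046),("collarback top",387,180,.0595),("collarback",387,179,.046)]:
    print(n,ray(s,x/1.5,y/1.5,z).round(4))
for n,pt in [("footTL",(345,170)),("footTR",(430,170)),("footBL",(349,335)),("footBR",(427,335))]: print(n,ray(s,pt[0]/1.5,pt[1]/1.5,.006).round(4))
```

```text
tip [ 0.5833 -0.302   0.046 ]
pinbase [ 0.5591 -0.3033  0.046 ]
collarfront [ 0.5381 -0.305   0.046 ]
collarback top [ 0.5235 -0.3058  0.0595]
collarback [ 0.5229 -0.3059  0.046 ]
footTL [ 0.5236 -0.278   0.006 ]
footTR [ 0.5267 -0.3342  0.006 ]
footBL [ 0.4052 -0.2844  0.006 ]
footBR [ 0.4084 -0.3418  0.006 ]
```

```bash
python3 -m crank '[{"grip":0.3,"offset":[-1.3,2,50],"angular":[0.2,0,-0.7]},{"grip":0.3,"offset":[-1.3,2,90],"angular":[0.2,0,-0.7]},{"grip":0.3,"offset":[-1.3,2,110],"angular":[0.2,0,-0.7]},{"grip":0.3,"offset":[-1.3,2,110],"angular":[0.2,0,-0.7]},{"grip":0.3,"offset":[-1.3,2,110],"angular":[0.2,0,-0.7]}]'
python3 hp.py .046 w12.png
python3 -c "
from h import *
go(.4695,-.3091,.028,3.7)"
```

```text
t: 10.25
tcp_pos: [0.4707, -0.3103, 0.0829]
tool_rot: [0.999, 0.033, -0.0, -0.002]
force: [0.5, -0.1, -0.1]
finger_gap: 0.695
barrel [ 0.4698 -0.3091] 3.758612 len -0.05754127189919399 0.04805469785796951 w -0.013432157469454324 0.013550486214796431 front [ 0.5178 -0.306 ] origin [ 0.4639 -0.3095] [ 0.4663 -0.3094] [ 230  146   47  160 6824]
t 10.30 offset [  -0.9   -1.4 -106.2] ang [-0.12 -0.07  0.81] tcp [ 471.1 -311.1   83.8] F [-0.2 -0.9  0.5] T [-0.05  0.02  0.01] gap 0.699
t 10.30 offset [-1.6 -1.9 55.8] ang [-0.12 -0.07  0.01] tcp [ 471.1 -311.1   83.8] F [-0.2 -0.9  0.5] T [-0.05  0.02  0.01] gap 0.699
```

View pics/w12.png

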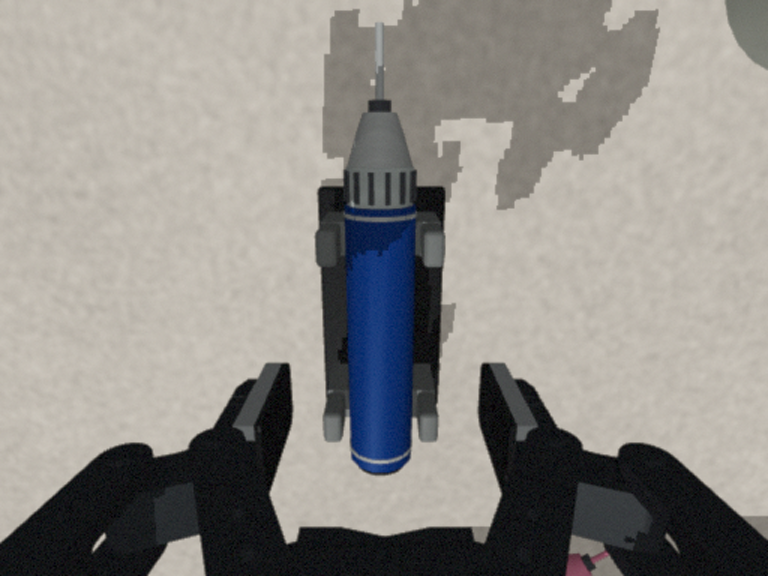

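```bash
python3 -m crank '[{"grip":0.3,"offset":[-1.5,-1.8,25],"angular":[-0.1,0,0]},{"grip":0.3,"offset":[-1.5,-1.8,50],"angular":[-0.1,0,0]},{"grip":0.3,"offset":[-1.5,-1.8,55.5],"angular":[-0.1,0,0]},{"grip":0.3,"offset":[-1.5,-1.8,55.5],"angular":[-0.1,0,0]},{"grip":0.3,"offset":[-1.5,-1.8,55.5],"angular":[-0.1,0,0]}]'
python3 hp.py .046 w13.png
python3 -c "
from h import *
go(.4695,-.3091,.028,3.7)"
```

```text
t: 10.8
tcp_pos: [0.4695, -0.3102, 0.0287]
tool_rot: [0.999, 0.032, 0.001, 0.0]
force: [-0.2, -0.1, -0.1]
finger_gap: 0.698
barrel [ 0.4745 -0.3089] 3.894963 len -0.05247320660566589 0.04325858954611562 w -0.013453565234867841 0.01358040817666595 front [ 0.5177 -0.3059] origin [ 0.4638 -0.3096] [ 0.4761 -0.3088] [  219   166    66   192 11169]
t 10.85 offset [   0.8   -0.2 -161.3] ang [ 0.03 -0.12  0.74] tcp [ 469.5 -310.3   28.7] F [-0.8 -0.4 -0.4] T [-0.01  0.03 -0.03] gap 0.697
t 10.85 offset [ 0.  -1.2  0.7] ang [ 0.03 -0.12 -0.06] tcp [ 469.5 -310.3   28.7] F [-0.8 -0.4 -0.4] T [-0.01  0.03 -0.03] gap 0.697
```

View pics/w13.png

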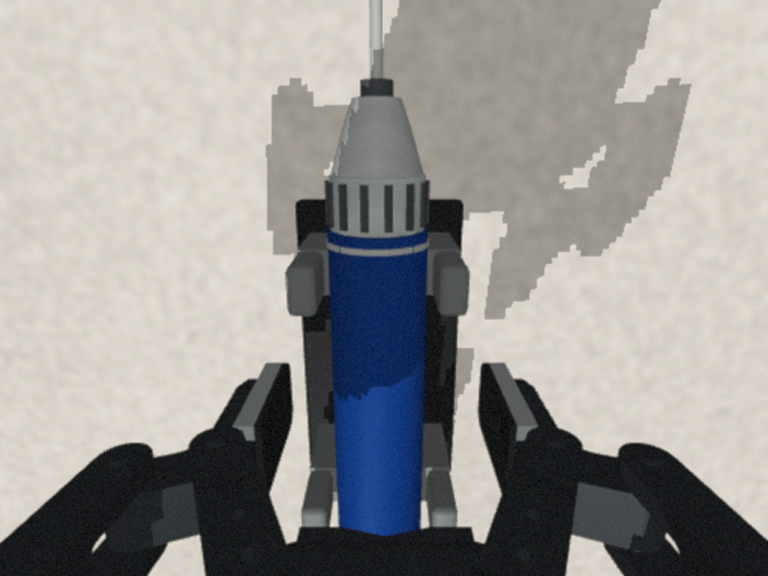

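Barrel is about 6 px left of the finger centreline; nudge -1.3 mm and close.

```bash
python3 -m crank '[{"grip":0.4,"offset":[0,-1.3,0],"angular":[0,0.1,0]},{"grip":0.55,"offset":[0,-1.3,0],"angular":[0,0.1,0]},{"grip":0.9,"offset":[0,-1.3,0],"angular":[0,0.1,0]},{"grip":1,"offset":[0,-1.3,0],"angular":[0,0.1,0]},{"grip":1,"offset":[0,-1.3,0],"angular":[0,0.1,0]},{"grip":1,"offset":[0,-1.3,0],"angular":[0,0.1,0]}]' 50
python3 -c "
from h import *
go(.4695,-.3091,.028,3.7)"
```

```text
t: 11.45
tcp_pos: [0.4687, -0.3083, 0.0278]
tool_rot: [0.999, 0.032, 0.001, -0.001]
force: [0.2, 1.4, 5.3]
finger_gap: 0.295
t 11.45 offset [ 0.8  0.9 -0.2] ang [-0.07 -0.13 -0.07] tcp [ 468.7 -308.3   27.8] F [0.2 1.4 5.3] T [0.18 0.09 0.03] gap 0.295
```

```bash
python3 -m crank '[{"grip":1,"offset":[0,0,-10],"angular":[0,0,0]},{"grip":1,"offset":[0,0,-40],"angular":[0,0,0]},{"grip":1,"offset":[0,0,-85],"angular":[0,0,0]},{"grip":1,"offset":[0,0,-120],"angular":[0,0,0]},{"grip":1,"offset":[0,0,-130],"angular":[0,0,0]},{"grip":1,"offset":[0,0,-130],"angular":[0,0,0]},{"grip":1,"offset":[0,0,-130],"angular":[0,0,0]}]'
python3 -c "
from h import *
s=vision.snapshot('wrist');save(s,'w14.png')
go(.4942,.042,.15,-11.35)"
```

```text
t: 12.15
tcp_pos: [0.4672, -0.3075, 0.1558]
tool_rot: [0.999, 0.032, -0.0, -0.002]
force: [-0.2, 0.4, -1.9]
finger_gap: 0.3
t 12.20 offset [  49.2 -346.8    6.9] ang [-0.28  0.11 14.97] tcp [ 467.  -307.3  155.2] F [ 0.3  0.3 -3.3] T [-0.01  0.01 -0.  ] gap 0.302
```

View pics/w14.png

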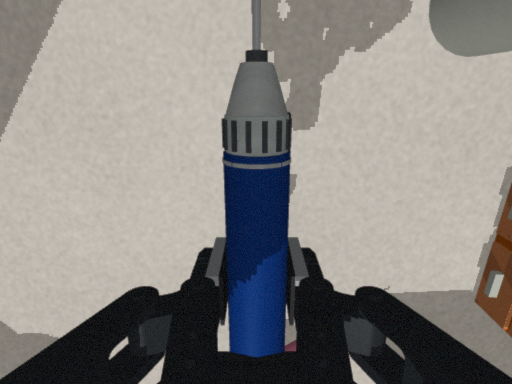

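```bash
python3 -m crank '[{"grip":1,"offset":[49,-347,0],"angular":[-0.3,0.1,15]},{"grip":1,"offset":[49,-347,0],"angular":[-0.3,0.1,15]},{"grip":1,"offset":[49,-347,0],"angular":[-0.3,0.1,15]},{"grip":1,"offset":[49,-347,0],"angular":[-0.3,0.1,15]},{"grip":1,"offset":[49,-347,0],"angular":[-0.3,0.1,15]},{"grip":1,"offset":[49,-347,0],"angular":[-0.3,0.1,15]},{"grip":1,"offset":[49,-347,0],"angular":[-0.3,0.1,15]},{"grip":1,"offset":[49,-347,0],"angular":[-0.3,0.1,15]},{"grip":1,"offset":[49,-347,0],"angular":[-0.3,0.1,15]},{"grip":1,"offset":[49,-347,0],"angular":[-0.3,0.1,15]}]'
python3 -c "
from h import *
go(.4942,.042,.15,-11.35)
s=vision.snapshot('wrist');save(s,'w15.png',None,1.5)
go(.4942,.042,.15,-11.35)"
```

```text
t: 13.2
tcp_pos: [0.4946, 0.0404, 0.1567]
tool_rot: [0.995, -0.099, 0.0, 0.002]
force: [-0.5, -0.6, -1.6]
finger_gap: 0.301
t 13.20 offset [-0.8 -1.5  6.7] ang [ 0.19 -0.07 -0.04] tcp [494.6  40.4 156.7] F [-0.5 -0.6 -1.6] T [0.02 0.02 0.06] gap 0.301
t 13.25 offset [-1.1 -2.   6.9] ang [ 0.18 -0.11 -0.11] tcp [494.9  39.9 156.9] F [ 0.8 -0.2 -2.1] T [-0.03  0.05  0.03] gap 0.3
```

View pics/w15.png

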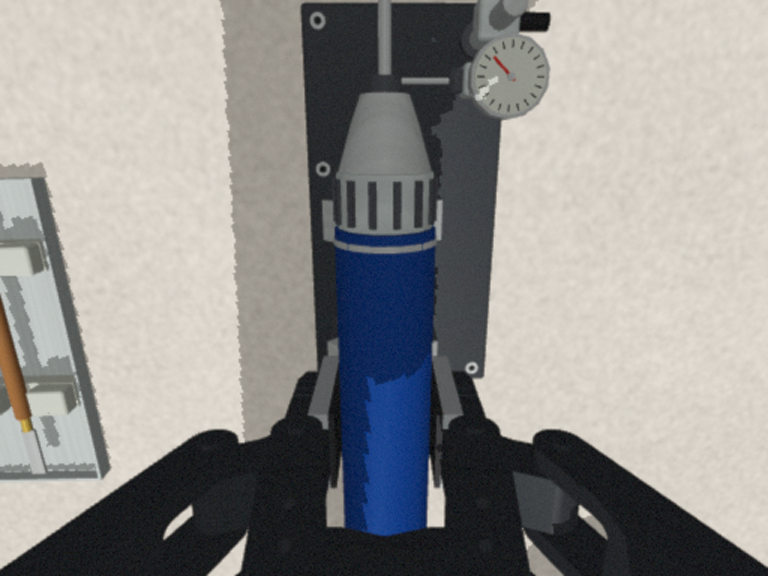

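```bash
python3 -m crank '[{"grip":1,"offset":[-1,-1.9,40],"angular":[0.2,-0.1,0]},{"grip":1,"offset":[-1,-1.9,75],"angular":[0.2,-0.1,0]},{"grip":1,"offset":[-1,-1.9,90],"angular":[0.2,-0.1,0]},{"grip":1,"offset":[-1,-1.9,98],"angular":[0.2,-0.1,0]},{"grip":1,"offset":[-1,-1.9,102],"angular":[0.2,-0.1,0]},{"grip":1,"offset":[-1,-1.9,102],"angular":[0.2,-0.1,0]},{"grip":1,"offset":[-1,-1.9,102],"angular":[0.2,-0.1,0]}]'
python3 -c "
from h import *
go(.4942,.042,.0449,-11.35)
s=vision.snapshot('wrist');save(s,'w16.png',None,1.5)
go(.4942,.042,.0449,-11.35)"
```

```text
t: 13.95
tcp_pos: [0.4957, 0.0422, 0.0566]
tool_rot: [0.995, -0.099, 0.002, -0.0]
force: [-0.1, -0.0, -2.0]
finger_gap: 0.299
t 13.95 offset [-1.5  0.5 11.7] ang [-0.05 -0.22 -0.06] tcp [495.7  42.2  56.6] F [-0.1 -0.  -2. ] T [0.02 0.01 0.02] gap 0.299
t 14.00 offset [-1.4  0.7 11.8] ang [-0.05 -0.23 -0.04] tcp [495.7  42.4  56.7] F [-0.   0.7 -2.1] T [0.03 0.07 0.04] gap 0.302
```

View pics/w16.png

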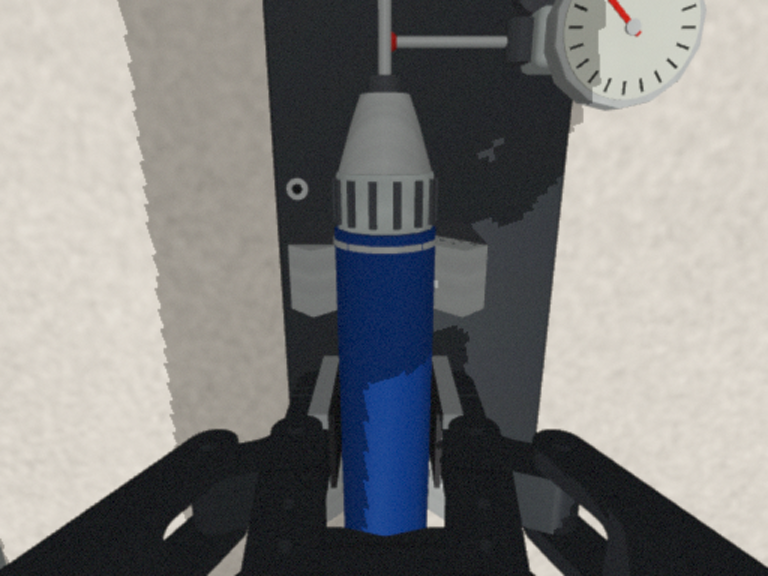

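```bash
python3 -m crank '[{"grip":1,"offset":[-2,0.7,4],"angular":[0,-0.2,0]},{"grip":1,"offset":[-2,0.7,8],"angular":[0,-0.2,0]},{"grip":1,"offset":[-2,0.7,10],"angular":[0,-0.2,0]},{"grip":1,"offset":[-2,0.7,10],"angular":[0,-0.2,0]},{"grip":1,"offset":[-2,0.7,10],"angular":[0,-0.2,0]}]'
python3 -c "
from h import *
go(.4942,.042,.0449,-11.35)"
```

```text
t: 14.5
tcp_pos: [0.4928, 0.0425, 0.0458]
tool_rot: [0.995, -0.099, -0.001, -0.0]
force: [1.1, 0.1, -1.8]
finger_gap: 0.293
t 14.50 offset [1.4 0.2 0.9] ang [-0.04  0.1  -0.02] tcp [492.8  42.5  45.8] F [ 1.1  0.1 -1.8] T [ 0.    0.   -0.06] gap 0.293
```

```bash
cat > fr.py <<'E'
from h import *
F=[];T=[]
for i in range(4):
    vision.snapshot("wrist"); m=manip.sense(); F.append(m["force"]); T.append(m["ft_torque"])
y=np.radians(-11.35); B=np.array([[np.cos(y),np.sin(y),0],[-np.sin(y),np.cos(y),0],[0,0,1]])
print("stand F",(B@np.mean(F,0)).round(2),"T",(B@np.mean(T,0)).round(3)); go(.4942,.042,.0449,-11.35)
E
python3 -m crank '[{"grip":1,"offset":[0,0,0.5],"angular":[0,0,0]},{"grip":1,"offset":[0,0,1],"angular":[0,0,0]},{"grip":1,"offset":[0,0,1],"angular":[0,0,0]}]'; python3 fr.py
```

```text
t: 14.8
tcp_pos: [0.4929, 0.0422, 0.0451]
tool_rot: [0.995, -0.099, -0.001, -0.0]
force: [-0.7, -2.2, 1.0]
finger_gap: 0.296
stand F [-0.96 -2.21  1.88] T [-0.325  0.037 -0.003]
t 15.00 offset [ 1.3 -0.   0.2] ang [-0.03  0.07 -0.01] tcp [492.9  42.2  45.1] F [-1.  -2.8  3.1] T [-0.36  0.05  0.02] gap 0.298
```

```bash
python3 -m crank '[{"grip":1,"offset":[1.3,0.4,0],"angular":[0,0,0]},{"grip":1,"offset":[1.3,0.4,0.4],"angular":[0,0,0]},{"grip":1,"offset":[1.3,0.4,0.4],"angular":[0,0,0]}]'; python3 fr.py
```

```text
t: 15.3
tcp_pos: [0.4932, 0.042, 0.0449]
tool_rot: [0.995, -0.099, -0.002, -0.001]
force: [-3.6, -0.6, 7.5]
finger_gap: 0.301
stand F [-2.85 -1.26  7.84] T [-0.195  0.384 -0.078]
t 15.50 offset [ 0.9 -0.2  0. ] ang [-0.05  0.17 -0.05] tcp [493.3  42.   44.9] F [-4.  -0.6  8.3] T [-0.09  0.45 -0.08] gap 0.3
```

Some drag along x and lateral load remain; I'll release briefly to let the barrel settle in the V, then regrip.

```bash
python3 -m crank '[{"grip":0.62,"offset":[0,0.2,0],"angular":[0,0.1,0]},{"grip":0.62,"offset":[0,0.2,0],"angular":[0,0.1,0]},{"grip":0.62,"offset":[0,0.2,-0.4],"angular":[0,0.1,0]},{"grip":0.62,"offset":[0,0.2,-0.4],"angular":[0,0.1,0]}]'; python3 fr.py; python3 -c "
from h import *
s=vision.snapshot('wrist');save(s,'w17.png',None,1.5)"
```

```text
t: 15.9
tcp_pos: [0.4942, 0.0416, 0.0447]
tool_rot: [0.995, -0.099, 0.0, -0.0]
force: [0.2, 0.7, 0.2]
finger_gap: 0.384
stand F [ 0.13  0.13 -0.32] T [ 0.021 -0.004 -0.017]
t 16.10 offset [ 0.1 -0.4 -0.1] ang [-0.04 -0.01 -0.02] tcp [494.1  41.6  44.8] F [ 0.2  0.1 -0.6] T [ 0.02 -0.01 -0.01] gap 0.381
```

View pics/w17.png

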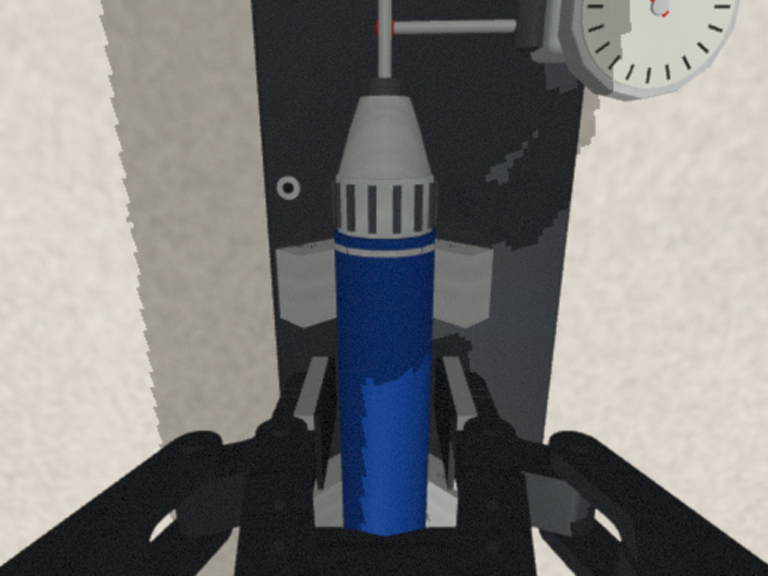

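The released handpiece sits in the V with the pin across the centre of the ball (384,28). Regripping.

```bash
python3 -m crank '[{"grip":0.75,"offset":[0,0,0],"angular":[0,0,0]},{"grip":1,"offset":[0,0,0],"angular":[0,0,0]},{"grip":1,"offset":[0,0,0],"angular":[0,0,0]},{"grip":1,"offset":[0,0,0],"angular":[0,0,0]},{"grip":1,"offset":[0,0,0],"angular":[0,0,0]}]' 50; python3 fr.py
```

```text
t: 16.65
tcp_pos: [0.4941, 0.0418, 0.045]
tool_rot: [0.995, -0.099, 0.0, -0.0]
force: [-0.5, 3.0, 3.5]
finger_gap: 0.297
stand F [-0.58  3.72  3.9 ] T [ 0.554  0.112 -0.008]
t 16.85 offset [ 0.1 -0.3  0.1] ang [-0.06 -0.02 -0.04] tcp [494.1  41.8  45. ] F [0.2 4.2 4.5] T [ 0.64  0.01 -0.01] gap 0.301
```

```bash
python3 -m crank '[{"grip":1,"offset":[0,-0.2,0],"angular":[0,0,0]},{"grip":1,"offset":[0,-0.3,0.2],"angular":[0,0,0]},{"grip":1,"offset":[0,-0.3,0.4],"angular":[0,0,0]},{"grip":1,"offset":[0,-0.3,0.4],"angular":[0,0,0]}]'; python3 fr.py
```

```text
t: 17.25
tcp_pos: [0.4941, 0.0418, 0.0449]
tool_rot: [0.995, -0.099, 0.0, -0.0]
force: [0.1, 3.0, 8.6]
finger_gap: 0.296
stand F [-0.92  2.39  8.15] T [ 0.409  0.213 -0.029]
t 17.45 offset [ 0.1 -0.3  0. ] ang [-0.03 -0.03 -0.02] tcp [494.1  41.8  44.9] F [0.4 2.2 7.8] T [ 0.45  0.12 -0.05] gap 0.296
```

```bash
python3 -m crank '[{"grip":1,"offset":[0,-0.3,0.2],"angular":[0,0,0]},{"grip":1,"offset":[0,-0.5,0.5],"angular":[0,0,0]},{"grip":1,"offset":[0,-0.5,0.7],"angular":[0,0,0]},{"grip":1,"offset":[0,-0.5,0.7],"angular":[0,0,0]}]'; python3 fr.py
```

```text
t: 17.85
tcp_pos: [0.4941, 0.0418, 0.0449]
tool_rot: [0.995, -0.099, 0.0, 0.0]
force: [-2.4, 0.1, 14.1]
finger_gap: 0.296
stand F [-2.44 -0.07 13.74] T [ 0.03   0.368 -0.037]
t 18.05 offset [ 0.  -0.2 -0. ] ang [ 0.   -0.04  0.01] tcp [494.1  41.8  44.9] F [-2.6  0.3 14.3] T [ 0.09  0.36 -0.05] gap 0.303
```

```bash
python3 -m crank '[{"grip":1,"offset":[-0.4,0,0.2],"angular":[0,0,0]},{"grip":1,"offset":[-0.4,0,0.2],"angular":[0,0,0]},{"grip":1,"offset":[-0.4,0,0.2],"angular":[0,0,0]}]'; python3 fr.py; python3 -c "
from h import *
s=vision.snapshot('wrist');save(s,'w18.png',None,1.5)
s=vision.snapshot('top');save(s,'t18.png',(70,130,270,270),4)
s=vision.snapshot('scene');save(s,'s18.png',None,1.5)"
```

```text
t: 18.35
tcp_pos: [0.4941, 0.0418, 0.0449]
tool_rot: [0.995, -0.099, 0.001, 0.0]
force: [-1.2, 0.4, 13.7]
finger_gap: 0.297
stand F [-2.32  0.07 15.38] T [-0.008  0.352 -0.036]
t 18.55 offset [ 0.  -0.2 -0. ] ang [ 0.   -0.1   0.01] tcp [494.1  41.8  44.9] F [-1.7  0.  15.9] T [ 0.08  0.33 -0.02] gap 0.303
```

View pics/w18.png

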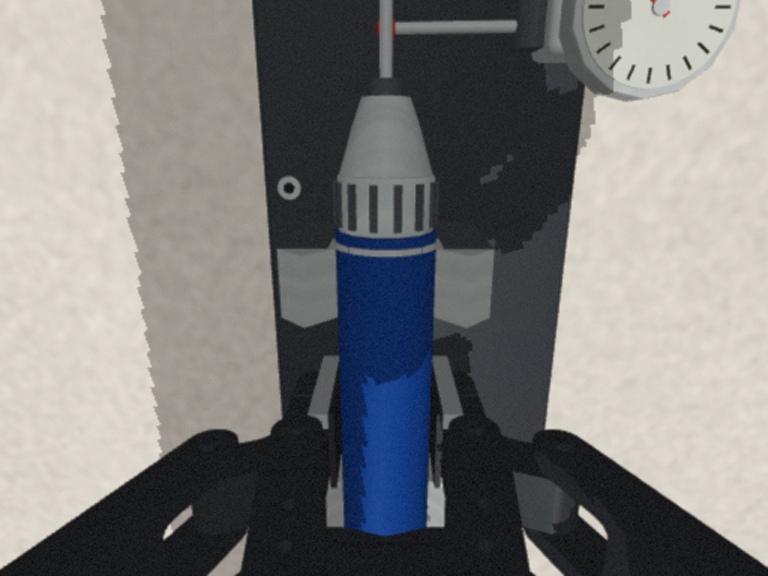

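View pics/s18.png

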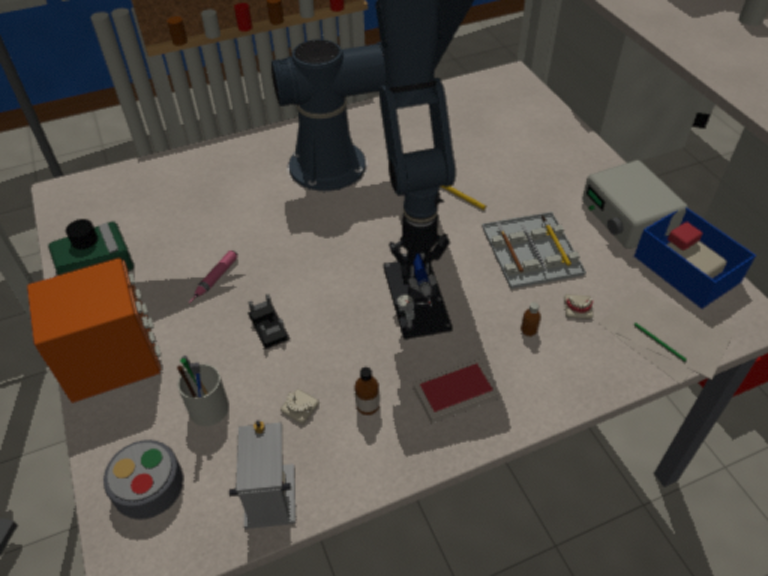

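View pics/t18.png

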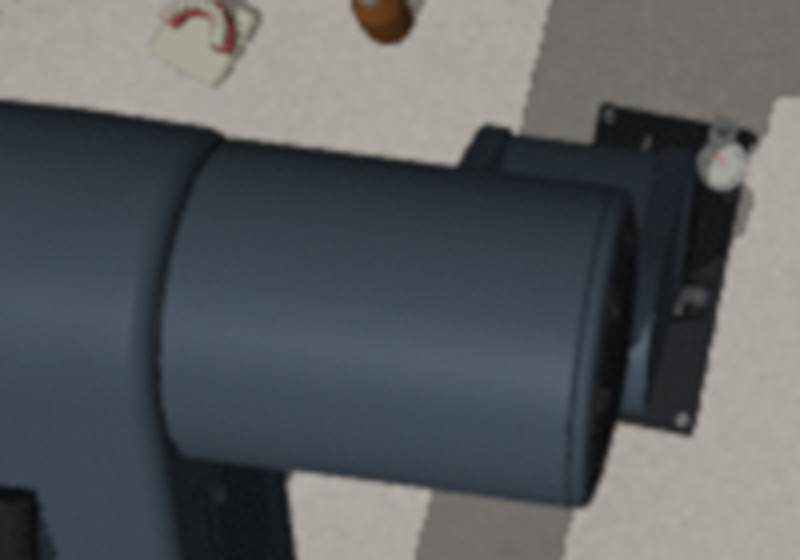

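Lateral load is about 0 N, press is 15.4 N steady, the pin lies across the ball at (386,28), and the brush is in its place. I'm handing in.

```bash
python3 -c "
from h import *
go(.4942,.042,.0449,-11.35)
print(manip.sign_off())"
```

```text
t 18.70 offset [ 0.  -0.2 -0. ] ang [ 0.   -0.09  0.01] tcp [494.1  41.8  44.9] F [-2.1  0.2 14.8] T [ 0.13  0.3  -0.02] gap 0.297
the job is handed in; nothing more can be done
None
```

The job is done and handed in at t = 18.7 s.

**Brush:** I moved it from the V to its yellow-padded place in the tray and let go. The wrist picture afterwards showed it on both pads, with the bristles the same way as the other tools' working ends.

**Handpiece:** I took it off its rest and laid it in the V. I let go of it briefly so it could settle on its own, then gripped it again and pressed it down.

**Last checks:**
- **Press:** steady at about 15 N down on the wrist sensor, with sideways load about 0 N. After allowing for a residual pull, the moments are near zero, so it bears about evenly on both flanks and both supports.
- **Height:** the tool is at 44.9 mm, the height I worked out for a seated barrel.
- **Test pin:** the picture shows it lying across the centre of the red ball. I did not measure the feeler's deflection directly.
- **Residual pull:** about 2.3 N remains along the V, and one small correction did not remove it.
- **Surroundings:** nothing else looks disturbed in the scene picture. In the last top picture the arm hides the tray, so it confirms nothing there.

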